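# Pop open the touch-latch parts cabinet

## Robot

A 6-joint arm with a two-finger parallel gripper is mounted at the origin on the work surface. World frame = base frame: x ahead of the robot, y to its left, z up, the work surface at z = 0. Lengths are in m, angles in rad, forces in N, time in s.
With the tool pointing down it reaches from about 0.3 to 0.85 m from the base axis. Payload 5.4 kg.
Tool frame: the origin (TCP) lies midway between the tips of the shut fingers; the grasp point (between the pads) lies 19 mm behind it (manip.grasp_offset is the distance from the TCP to the grasp point, in m); z points along the fingers, y is the direction in which the jaws open and shut (so a half turn about z gives the same grasp; the last joint's range is limited). The gripper opens to 85 mm and grips with 20 to 120 N. Pads are 22 mm wide; open, the fingers measure 114 mm over their backs; the gripper's body (76 mm by 85 mm) begins 54 mm behind the grasp point. The pads swing forward as they close: fully open they stand 13 mm farther back than shut.
Start: joints at [-1.366, 0.158, 1.597, -0, 1.386, -0.21], TCP at [0.232, -0.526, 0.231] pointing down, gripper open.
Joint ranges: [-2.91, 2.91], [-0.94, 2.29], [0.18, 2.7], [-1.29, 4.43], [0.17, 2.64], [-3, 3]. Speed limits (rad/s): [2.57, 2.57, 3.14, 3.14, 3.14, 3.14].

## Interface

Orientations are given as a 3x3 rotation matrix whose columns are the frame's x, y, z axes.
In Python, from plant import manip, vision, workorder gives the robot as it stands.
- The arm moves only by the tool carry_out, never from a script. Its arguments are lists of equal length, an entry for each row: "delta_pos": the shift along the tool's x, y, z in cm, a list of three; "rot": the turn, a rotation vector about the tool's x, y, z in degrees, a list of three; "fingers": the closure, from 0 (fully open) to 1 (shut). A call has 1 to 20 rows; each row shifts and turns the commanded pose from where the row before left it, along the tool's axes as they then stand; what a row does not reach is not made up. A row lasts 1/8 s, in which the tool goes at most 62.5 mm and 10.7 degrees, less where a joint would pass 70% of its speed; a pose out of reach is approached as far as the arm can. A call is refused whole if a number of a shift passes 6.25 or a number of a turn 10.7, either way. A call with a gripper value outside its range is refused whole. The fingers move at their own pace and stop on an object; the grip force is fixed at half the most. Time passes only in rows, so rows that do not move let the fingers close. It gives the time, the measured TCP pose, the force and the opening at its end, in the units of the state.
- manip.get_state(): the state, without advancing time (a new reading comes with each control period).
- vision.snapshot(name): name is "scene" or "top"; returns a dict with "color" (480x640x3 uint8, red, green, blue), "fx", "fy", "cx", "cy" (pixels), "extrinsics" (4x4, takes a point from camera to world coordinates). Camera axes: x right, y down, z forward; pixel columns grow to the right and rows downward; lengths in m; the calibration is good to about 2 mm. A picture is of the moment at which its call begins. There is no depth.
- workorder.hand_in(): hands the job in, once; it reports no verdict.
The state is a dict: "time": time; "joints": joint angles; "joint_vel": joint speeds; "tau": joint torques, N m; "eef_pos": TCP position; "orientation": TCP orientation; "contact_force": force on the tool from outside, world axes, zero at the start; "torque": the same for the moment, N m; "gripper_width": finger opening in m.
Only numpy, scipy, OpenCV 4.12 (cv2) and the standard library are available. Lean on these libraries where they do the work, as an engineer would, in place of code of your own. Each camera call takes 0.05 s, during which the arm holds its last target.

## Task

Open the wider of the two small bench cabinets to get at the parts tins inside: press its handleless door at the steel disc until the catch lets go, take your finger away so that it springs ajar by itself, then put a fingertip behind the free edge and push the door wide open, about square to the cabinet. Only touch and push, do not pinch or force the door, and leave the narrow cabinet shut and everything else where it stands.

Things in the scene. Friction and masses are not known exactly. Their poses are not given: they have to be found in the camera images.
- wide_cabinet: the cabinet to open, the wider one: box of brown wood fixed to the bench, 150 mm wide (its y), 110 mm deep (its x), 100 mm high. Origin: centre of its underside, z up. Its front, all door, faces its own -x, the door's outer face 55 mm from the origin. Inside, the catch's thin plunger rod lies 26 mm above the bench, 70 mm from the hinge, and comes up to 25 mm out of the front once released.
- wide_door (a joint): hinge angle of that door, rad: 0 shut, grows as it swings out, 1.57 square to the front, stop at 1.6. Push-to-open catch, no handle: shut, it gives inward against 3 to 4 N; past about -0.036 (stop at -0.06) the catch lets go, and as the finger backs away the plunger shoves the door ajar to about 0.5. From there it swings with light friction (0.5 N at the edge) and stays where left.
- wide_press (a point): the place to press: flat steel disc, 20 mm across, on the door's outer face, 30 mm from its free edge, 104 mm from the hinge, 65 mm above the bench; moves with the door. Press towards the cabinet's +x.
- wide_hinge (a point): point on the door's vertical hinge line, 65 mm above the bench: at the outer face, 67 mm from the middle towards the cabinet's -y; the free edge is at the +y end. The door is a pale wooden panel 134 mm wide, 10 mm thick, 84 mm high, lower edge 8 mm and top edge 92 mm above the bench; shut, it lies to the +x side of this point.
- narrow_cabinet: the narrower, slightly lower cabinet, alike but not to be opened: box of brown wood fixed to the bench, 100 mm wide (its y), 110 mm deep (its x), 85 mm high. Origin: centre of its underside, z up. Its front, all door, faces its own -x, the door's outer face 55 mm from the origin. Inside, the catch's thin plunger rod lies 26 mm above the bench, 45 mm from the hinge, and comes up to 25 mm out of the front once released.
- narrow_door (a joint): hinge angle of that door, rad: 0 shut, grows as it swings out, 1.57 square to the front, stop at 1.6. Push-to-open catch, no handle: shut, it gives inward against 3 to 4 N; past about -0.056 (stop at -0.093) the catch lets go, and as the finger backs away the plunger shoves the door ajar to about 0.75. From there it swings with light friction (0.5 N at the edge) and stays where left.
- narrow_press (a point): the place to press: flat steel disc, 20 mm across, on the door's outer face, 30 mm from its free edge, 54 mm from the hinge, 50 mm above the bench; moves with the door. Press towards the cabinet's +x.
- narrow_hinge (a point): point on the door's vertical hinge line, 50 mm above the bench: at the outer face, 42 mm from the middle towards the cabinet's -y; the free edge is at the +y end. The door is a pale wooden panel 84 mm wide, 10 mm thick, 69 mm high, lower edge 8 mm and top edge 77 mm above the bench; shut, it lies to the +x side of this point.
- parts_dish: shallow blue plastic dish, 110 mm across, 22 mm high; origin under its centre; loose
- cushion: black round casing cushion, 90 mm across, 27 mm high; origin under its centre; loose
- dome: clear dust dome with a small knob, 100 mm across, 82 mm high; origin under its centre; loose
- movement_holder: round steel movement holder, 38 mm across, 19 mm high, with a stem and screw head 33 mm out along its x; origin under its centre; loose
- loupe: black eye loupe standing on the bench, 38 mm across, 35 mm high; origin under its centre; loose
- screwdriver: small screwdriver with an aluminium handle lying along its x, 120 mm long; loose
- case_ring: steel watch-case ring, 40 mm across, 12 mm high, lying on top of the wide cabinet (its underside 100 mm above the bench), towards the back and the hinge end; loose
- oil_jar: small glass jar, 28 mm across, 35 mm high; origin under its centre; loose

How it is judged:
By the outcome, as a careful person would: the job done as asked, in the order asked, and still so for the second after the job is handed in, with the robot touching nothing.
It also fails if it takes over 51 s, if anything falls off the work surface, if the arm or the gripper's body presses on something with over 40 N, if the wrist force passes 120 N, or if a joint passes its speed limit or range.

## Working session

There is one attempt and no reset: what is moved stays moved. The work goes in short steps, Python scripts to look and compute and a tool call to move; the robot and the scene stay as the last step left them, time stands still between calls to the robot, and variables do not carry over. Pictures are saved under pics/ and viewed, and the job is handed in when it is done.

Besides the shell and the picture viewer there is one more tool, called as name(argument=value, ...) on one line, values as JSON. carry_out: Moves the arm, as the interface text tells. Its arguments: {"type":"object","properties":{"delta_pos":{"type":"array"},"rot":{"type":"array"},"fingers":{"type":"array"}},"required":["delta_pos","rot","fingers"]}

```bash
mkdir -p pics
python3 - <<'E'
from plant import manip, vision
import cv2,numpy as np
for n in("scene","top"):
    s=vision.snapshot(n);cv2.imwrite(f"pics/{n}0.png",s["color"][:,:,::-1]);print(n,s["fx"],s["fy"],s["cx"],s["cy"]);print(np.round(s["extrinsics"],4).tolist())
st=manip.get_state();print(st, manip.grasp_offset)
E
```

```text
scene 608.525526787308 608.525526787308 309.468706972248 236.46050871365796
[[-0.53, 0.4948, -0.6887, 1.3534], [0.848, 0.3122, -0.4284, 0.5269], [0.003, -0.811, -0.585, 0.7947], [0.0, 0.0, 0.0, 1.0]]
top 608.2238893843979 608.2238893843979 319.7058831138166 239.06350782463906
[[0.0111, -0.9969, 0.0781, 0.4055], [-0.9995, -0.0134, -0.0295, 0.0084], [0.0304, -0.0777, -0.9965, 1.3423], [0.0, 0.0, 0.0, 1.0]]
{'time': 0.1, 'joints': array([-1.36610719e+00,  1.59026233e-01,  1.59809696e+00, -1.55486432e-05,
        1.38622077e+00, -2.10076077e-01]), 'joint_vel': array([-0.00048629, -0.00266581, -0.00278184,  0.00088156, -0.00141753,
        0.00093826]), 'tau': array([ 5.18711458e-04, -3.96988320e+01, -3.32339001e+01, -1.25707961e-04,
        4.20203054e-03, -1.21282517e-05]), 'eef_pos': array([ 0.23158616, -0.52570511,  0.23039746]), 'orientation': array([[ 9.15209869e-01,  4.02977366e-01, -3.70941402e-04],
       [ 4.02977384e-01, -9.15208336e-01,  1.71164219e-03],
       [ 3.50264399e-04, -1.71599282e-03, -9.99998466e-01]]), 'contact_force': array([-0.74128431, -0.80269607,  0.94738573]), 'torque': array([ 0.00447277, -0.03371788, -0.02671314]), 'gripper_width': 0.08509070124148019} 0.0187
```

View pics/scene0.png

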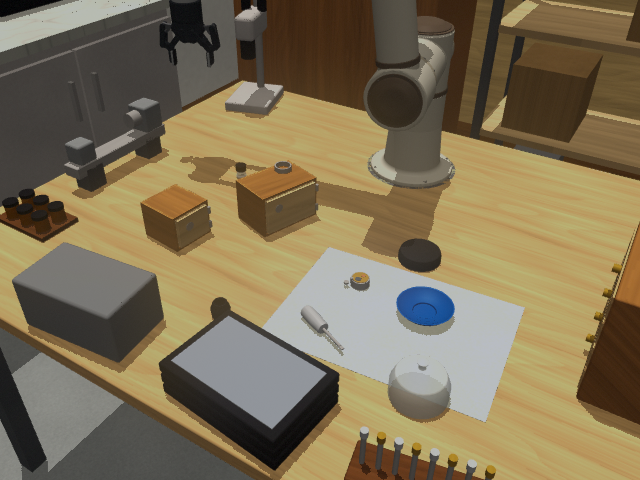

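View pics/top0.png

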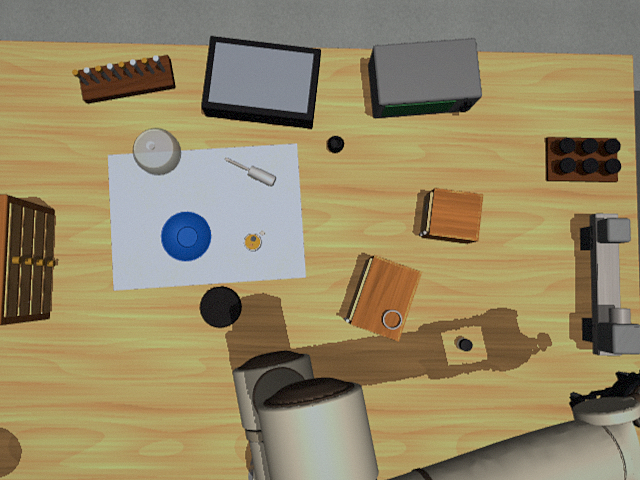

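```bash
cat > h.py <<'E'
import numpy as np,cv2
from plant import manip,vision
def ray(s,u,v):
    d=np.array([(u-s["cx"])/s["fx"],(v-s["cy"])/s["fy"],1.]);E=s["extrinsics"];return E[:3,3],E[:3,:3]@d
def plane(s,u,v,z):
    o,d=ray(s,u,v);return o+d*(z-o[2])/d[2]
def proj(s,p):
    E=s["extrinsics"];c=E[:3,:3].T@(np.asarray(p)-E[:3,3]);return np.array([s["fx"]*c[0]/c[2]+s["cx"],s["fy"]*c[1]/c[2]+s["cy"]])
def crop(s,x0,x1,y0,y1,k,name):
    cv2.imwrite(name,cv2.resize(s["color"][y0:y1,x0:x1,::-1],None,fx=k,fy=k,interpolation=cv2.INTER_CUBIC))
E
python3 - <<'E'
from h import *
s=vision.snapshot("top");crop(s,330,500,180,350,3.5,"pics/t1.png")
s=vision.snapshot("scene");crop(s,130,330,150,260,4,"pics/s1.png")
E
```

```text
(no output)
```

View pics/t1.png

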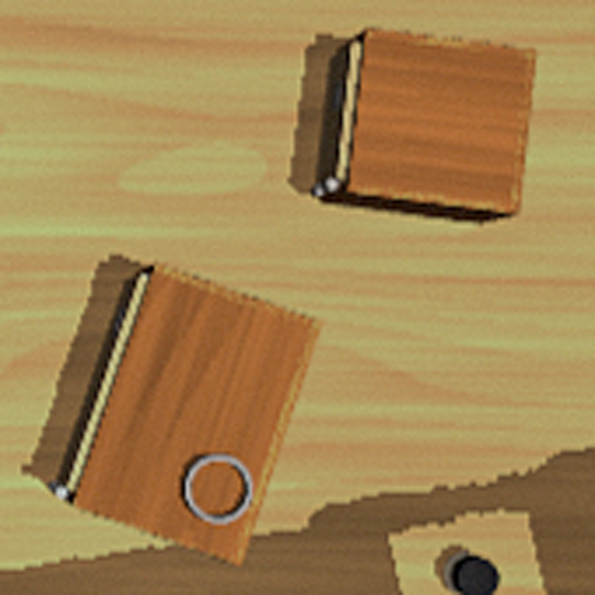

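View pics/s1.png

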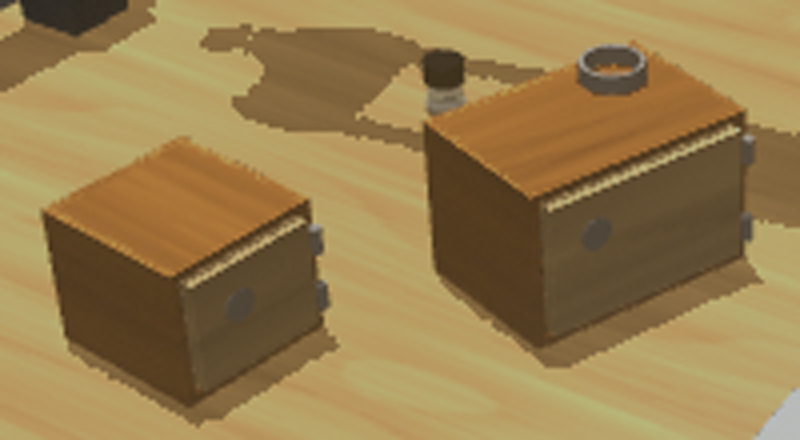

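Run:
```python
from h import *
t=vision.snapshot("top");s=vision.snapshot("scene")
T=lambda a,b:((a+.5)/3.5-.5+330,(b+.5)/3.5-.5+180)
S=lambda a,b:((a+.5)/4-.5+130,(b+.5)/4-.5+150)
ct=[plane(t,*T(*p),.1) for p in[(155,264),(321,320),(242,564),(75,505)]] # front-free,back-free,back-hinge,front-hinge
cs=[plane(s,*S(*p),.1) for p in[(540,198),(425,122),(640,41),(746,110)]]
for c in(ct,cs):
    c=np.array(c);print(np.round(c,4).tolist(),[round(float(np.linalg.norm(c[i]-c[(i+1)%4])),4) for i in range(4)])
    print('mid',c.mean(0), 'yaw of +y',np.degrees(np.arctan2(*( (c[0]-c[3]+c[1]-c[2])[[1,0]]))))
dt=[plane(t,*T(*p),.092) for p in[(139,270),(66,490)]]
print('door top outer',np.round(dt,4).tolist())
# narrow roof z .085
print('narrow',[np.round(plane(t,*T(*p),.085),4).tolist() for p in[(366,28),(536,48),(518,213),(345,193)]])
print('disc',S(597,235),[plane(s,*S(597,235),.065)])
print('jar',plane(t,*T(475,577),.035))
```

```text
[[0.4714, -0.1399, 0.1], [0.4398, -0.2377, 0.1], [0.2978, -0.1913, 0.1], [0.3308, -0.0939, 0.1]] [0.1027, 0.1494, 0.1028, 0.1479]
mid [ 0.38494879 -0.16571471  0.1       ] yaw of +y -18.09880268652791
[[0.4713, -0.1348, 0.1], [0.4408, -0.2353, 0.1], [0.2983, -0.1855, 0.1], [0.3336, -0.0904, 0.1]] [0.105, 0.1509, 0.1014, 0.1447]
mid [ 0.38600491 -0.16148497  0.1       ] yaw of +y -18.569699312653228
door top outer [[0.4682, -0.1314, 0.092], [0.339, -0.0893, 0.092]]
narrow [[0.6156, -0.2681, 0.085], [0.6051, -0.3709, 0.085], [0.5055, -0.3591, 0.085], [0.516, -0.2552, 0.085]]
disc (278.875, 208.375) [array([ 0.441074  , -0.11979957,  0.065     ])]
jar [ 0.28545569 -0.3450868   0.035     ]
```

carry_out(delta_pos=[[0,0,0],[0,0,0],[0,0,0],[0,0,0],[0,0,0],[5.3,0.7,0],[5.3,0.7,0],[5.3,0.7,0],[5.3,0.7,0],[5.3,0.7,0],[5.3,0.7,0],[5.3,0.7,0],[5.3,0.7,0],[5.3,0.7,0],[5.3,0.7,0],[0,0,0],[0,0,0]], rot=[[0,0,-9.6],[0,0,-9.6],[0,0,-9.6],[0,0,-9.6],[0,0,-9.5],[0,0,0],[0,0,0],[0,0,0],[0,0,0],[0,0,0],[0,0,0],[0,0,0],[0,0,0],[0,0,0],[0,0,0],[0,0,0],[0,0,0]], fingers=[1,1,1,1,1,1,1,1,1,1,1,1,1,1,1,1,1])

```text
time: 2.42
eef_pos: [0.4647, -0.0454, 0.2312]
orientation: [[0.314, 0.949, -0.0], [0.949, -0.314, -0.0], [-0.001, -0.0, -1.0]]
contact_force: [-0.7, -0.3, -0.4]
gripper_width: 0.0
```

carry_out(delta_pos=[[0,0,0],[0,0,0],[0,0,0],[2.05,0,3.55],[2.05,0,3.55],[2.05,0,3.55],[2.05,0,3.55],[0,0,0],[0,0,0]], rot=[[0,-10,0],[0,-10,0],[0,-10,0],[0,0,0],[0,0,0],[0,0,0],[0,0,0],[0,0,0],[0,0,0]], fingers=[1,1,1,1,1,1,1,1,1])

```text
time: 3.55
eef_pos: [0.4658, -0.0461, 0.0689]
orientation: [[0.274, 0.949, -0.156], [0.821, -0.316, -0.475], [-0.5, 0.002, -0.866]]
contact_force: [0.1, -0.1, -0.2]
gripper_width: -0.0
```

Run:
```python
from h import *
t=vision.snapshot("top");s=vision.snapshot("scene")
a=cv2.resize(t["color"][180:350,300:470,::-1],(480,480),interpolation=cv2.INTER_CUBIC)
cv2.imwrite("pics/t2.png",a)
crop(s,180,340,130,250,4,"pics/s2.png")
st=manip.get_state();print(st["eef_pos"],st["contact_force"],proj(s,st["eef_pos"]))
```

```text
[ 0.46651383 -0.04571644  0.06949873] [-0.01165321  0.79788472 -0.21066673] [301.09023657 222.47664801]
```

View pics/t2.png

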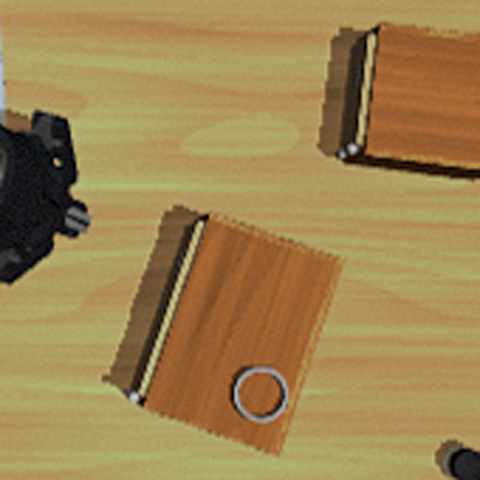

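View pics/s2.png

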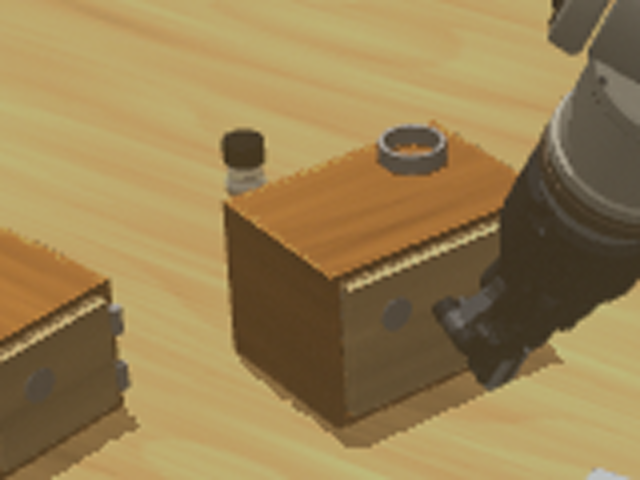

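Run:
```python
from h import *
t=vision.snapshot("top");s=vision.snapshot("scene")
st=manip.get_state();p=st["eef_pos"];R=st["orientation"];print(proj(s,p),proj(t,p),proj(s,p-.05*R[:,2]))
s["color"]=np.clip(s["color"].astype(float)*1.8,0,255).astype(np.uint8)
u,v=proj(s,p).astype(int);
s["color"]=s["color"].copy();s["color"][v,u]=[255,0,0]
crop(s,260,350,150,240,6.6,"pics/s3.png")
```

```text
[301.30572449 222.61887012] [327.20725526 257.74775101] [308.97159048 210.4317278 ]
```

View pics/s3.png

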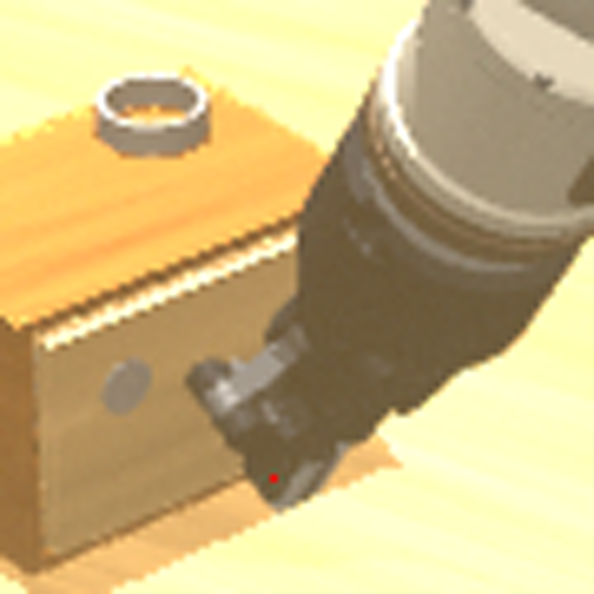

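Run:
```python
from h import *
s=vision.snapshot("scene");t=vision.snapshot("top")
st=manip.get_state();p=st["eef_pos"];R=st["orientation"]
def sol(s,u,v,xo):
    o,d=ray(s,u,v);q=p+xo*R[:,0]
    A=np.c_[R[:,1],-R[:,2],-d];return np.linalg.solve(A,o-q)[:2]
for xo in(-.012,0,.012): print(xo,[sol(s,260+a/6.6,150+b/6.6,xo) for a,b in[(187,380),(212,410),(225,400)]])
for xo in(-.012,0,.012): print(xo,[sol(t,300+a*.3542,180+b*.3542,xo) for a,b in[(75,182),(68,118),(32,118)]])
```

```text
-0.012 [array([0.05774564, 0.08233936]), array([0.03602381, 0.05010159]), array([0.03227719, 0.05351132])]
0 [array([0.07783952, 0.11402277]), array([0.05683729, 0.08285299]), array([0.05321479, 0.08614976])]
0.012 [array([0.0979334 , 0.14570619]), array([0.07765078, 0.11560439]), array([0.0741524, 0.1187882])]
-0.012 [array([0.02324472, 0.04288695]), array([0.06152082, 0.08252709]), array([0.04907779, 0.12871891])]
0 [array([0.0251467 , 0.02123313]), array([0.06419254, 0.06167043]), array([0.05149928, 0.10879116])]
0.012 [array([ 0.02704869, -0.0004207 ]), array([0.06686425, 0.04081376]), array([0.05392076, 0.08886341])]
```

carry_out(delta_pos=[[0.4,-0.15,0.69],[-2.4,0,1.4],[-2.4,0,1.4],[0,0,0],[0,0,0],[0,0,0]], rot=[[0,0,0],[0,0,0],[0,0,0],[0,0,0],[0,0,0],[0,0,0]], fingers=[1,1,1,1,1,1])

```text
time: 4.6
eef_pos: [0.4463, -0.0968, 0.059]
orientation: [[0.272, 0.95, -0.157], [0.822, -0.314, -0.475], [-0.5, 0.0, -0.866]]
contact_force: [0.4, -0.2, 0.2]
gripper_width: 0.0002
```

Run:
```python
from h import *
t=vision.snapshot("top");s=vision.snapshot("scene")
crop(t,310,430,210,330,5,"pics/t4.png")
s["color"]=np.clip(s["color"].astype(float)*1.6,0,255).astype(np.uint8)
crop(s,230,330,150,240,6,"pics/s4.png")
st=manip.get_state();print(st["eef_pos"],st["contact_force"])
```

```text
[ 0.44625893 -0.09688243  0.05906257] [-0.31166035 -0.13088141  0.2443747 ]
```

View pics/t4.png

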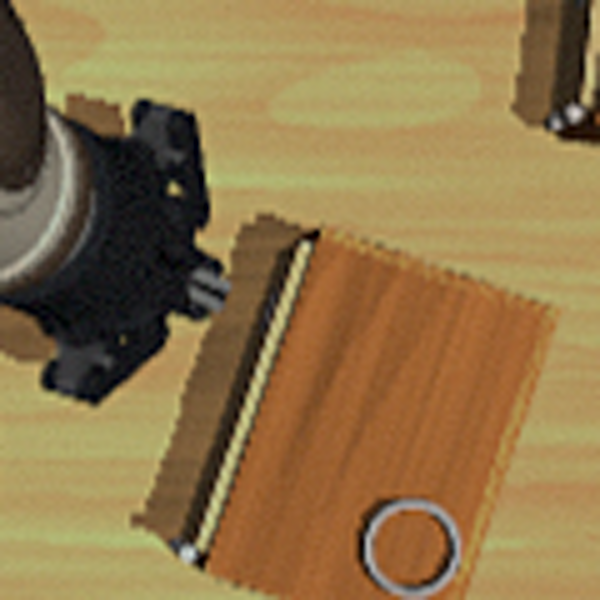

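View pics/s4.png

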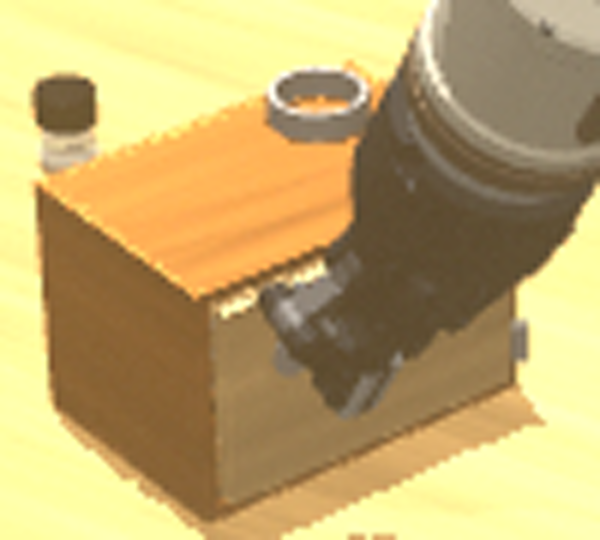

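carry_out(delta_pos=[[-0.43,0.1,0.25],[-0.35,0,0.2],[0,0,0],[0,0,0]], rot=[[0,0,0],[0,0,0],[0,0,0],[0,0,0]], fingers=[1,1,1,1])

```text
time: 5.2
eef_pos: [0.4441, -0.1063, 0.0591]
orientation: [[0.273, 0.949, -0.157], [0.822, -0.315, -0.475], [-0.5, 0.0, -0.866]]
contact_force: [0.5, -0.2, -0.6]
gripper_width: -0.0001
```

carry_out(delta_pos=[[-0.17,0,0.1],[0,0,0],[0,0,0]], rot=[[0,0,0],[0,0,0],[0,0,0]], fingers=[1,1,1])

```text
time: 5.58
eef_pos: [0.4435, -0.1081, 0.0591]
orientation: [[0.272, 0.949, -0.157], [0.822, -0.314, -0.475], [-0.5, 0.0, -0.866]]
contact_force: [-0.4, -1.2, 0.0]
gripper_width: 0.0001
```

carry_out(delta_pos=[[-0.17,0,0.1],[0,0,0],[0,0,0]], rot=[[0,0,0],[0,0,0],[0,0,0]], fingers=[1,1,1])

```text
time: 5.95
eef_pos: [0.4429, -0.11, 0.0591]
orientation: [[0.272, 0.949, -0.157], [0.822, -0.315, -0.475], [-0.5, 0.0, -0.866]]
contact_force: [0.2, -0.4, 0.3]
gripper_width: -0.0004
```

carry_out(delta_pos=[[-0.17,0,0.1],[0,0,0],[0,0,0]], rot=[[0,0,0],[0,0,0],[0,0,0]], fingers=[1,1,1])

```text
time: 6.32
eef_pos: [0.4422, -0.1119, 0.0591]
orientation: [[0.272, 0.949, -0.157], [0.822, -0.315, -0.475], [-0.5, 0.0, -0.866]]
contact_force: [0.2, -0.5, 0.2]
gripper_width: 0.0
```

carry_out(delta_pos=[[-0.17,0,0.1],[0,0,0],[0,0,0]], rot=[[0,0,0],[0,0,0],[0,0,0]], fingers=[1,1,1])

```text
time: 6.7
eef_pos: [0.4416, -0.1138, 0.0591]
orientation: [[0.273, 0.949, -0.157], [0.822, -0.315, -0.475], [-0.5, 0.0, -0.866]]
contact_force: [0.3, -0.3, -0.0]
gripper_width: -0.0002
```

carry_out(delta_pos=[[-0.17,0,0.1],[0,0,0],[0,0,0]], rot=[[0,0,0],[0,0,0],[0,0,0]], fingers=[1,1,1])

```text
time: 7.08
eef_pos: [0.441, -0.1155, 0.059]
orientation: [[0.272, 0.949, -0.157], [0.822, -0.315, -0.474], [-0.5, 0.0, -0.866]]
contact_force: [1.7, 1.3, 0.1]
gripper_width: -0.0001
```

carry_out(delta_pos=[[-0.17,0,0.1],[0,0,0],[0,0,0]], rot=[[0,0,0],[0,0,0],[0,0,0]], fingers=[1,1,1])

```text
time: 7.45
eef_pos: [0.4404, -0.1174, 0.059]
orientation: [[0.273, 0.949, -0.157], [0.822, -0.315, -0.474], [-0.5, 0.0, -0.866]]
contact_force: [0.5, 2.8, 0.3]
gripper_width: 0.0003
```

carry_out(delta_pos=[[-0.13,0,0.08],[0,0,0],[0,0,0]], rot=[[0,0,0],[0,0,0],[0,0,0]], fingers=[1,1,1])

```text
time: 7.82
eef_pos: [0.4398, -0.1191, 0.059]
orientation: [[0.272, 0.949, -0.157], [0.822, -0.315, -0.475], [-0.5, -0.0, -0.866]]
contact_force: [0.3, 2.7, 0.5]
gripper_width: 0.0
```

carry_out(delta_pos=[[-0.1,0,0.06],[0,0,0],[0,0,0]], rot=[[0,0,0],[0,0,0],[0,0,0]], fingers=[1,1,1])

```text
time: 8.2
eef_pos: [0.4395, -0.1201, 0.0589]
orientation: [[0.272, 0.949, -0.157], [0.822, -0.315, -0.475], [-0.5, -0.0, -0.866]]
contact_force: [0.4, 2.1, 1.4]
gripper_width: -0.0
```

carry_out(delta_pos=[[-0.09,0,0.05],[0,0,0],[0,0,0]], rot=[[0,0,0],[0,0,0],[0,0,0]], fingers=[1,1,1])

```text
time: 8.57
eef_pos: [0.4391, -0.121, 0.0589]
orientation: [[0.272, 0.949, -0.157], [0.822, -0.315, -0.475], [-0.5, -0.0, -0.866]]
contact_force: [-0.1, 2.9, 1.3]
gripper_width: 0.0001
```

Run:
```python
from h import *
st=manip.get_state();print(st["eef_pos"],st["contact_force"])
t=vision.snapshot("top")
crop(t,310,430,210,330,5,"pics/t5.png")
```

```text
[ 0.43914914 -0.12099744  0.05893253] [-0.0886821   2.9358222   1.28390312]
```

View pics/t5.png

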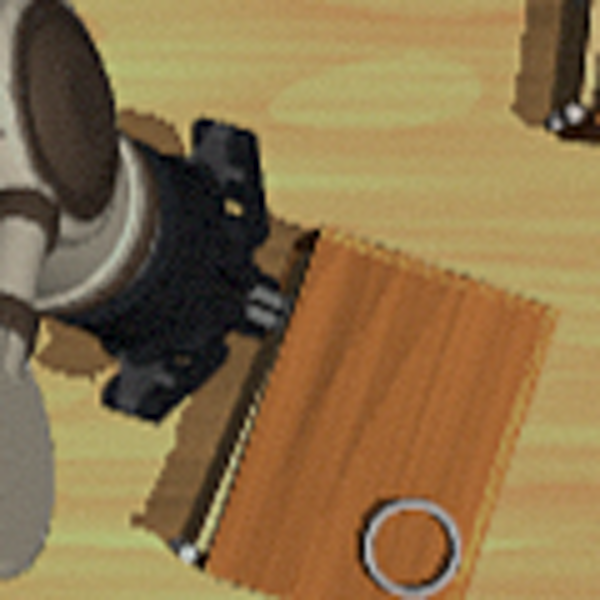

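carry_out(delta_pos=[[0.87,0,-0.5],[1.3,0,-0.75],[1.7,0,-1.0],[1.7,0,-1.0],[1.7,0,-1.0],[0,0,0],[0,0,0],[0,0,0]], rot=[[0,0,0],[0,0,0],[0,0,0],[0,0,0],[0,0,0],[0,0,0],[0,0,0],[0,0,0]], fingers=[1,1,1,1,1,1,1,1])

```text
time: 9.62
eef_pos: [0.4654, -0.0415, 0.0594]
orientation: [[0.273, 0.949, -0.158], [0.822, -0.315, -0.475], [-0.5, -0.0, -0.866]]
contact_force: [-0.7, -0.6, -0.7]
gripper_width: 0.0001
```

Run:
```python
from h import *
st=manip.get_state();print(st["eef_pos"],st["contact_force"])
t=vision.snapshot("top")
crop(t,300,440,200,340,5,"pics/t6.png")
s=vision.snapshot("scene");s["color"]=np.clip(s["color"].astype(float)*1.6,0,255).astype(np.uint8)
crop(s,230,330,150,240,6,"pics/s6.png")
```

```text
[ 0.46540345 -0.04150996  0.05938605] [-0.72081711 -0.64759125 -0.73927916]
```

View pics/t6.png

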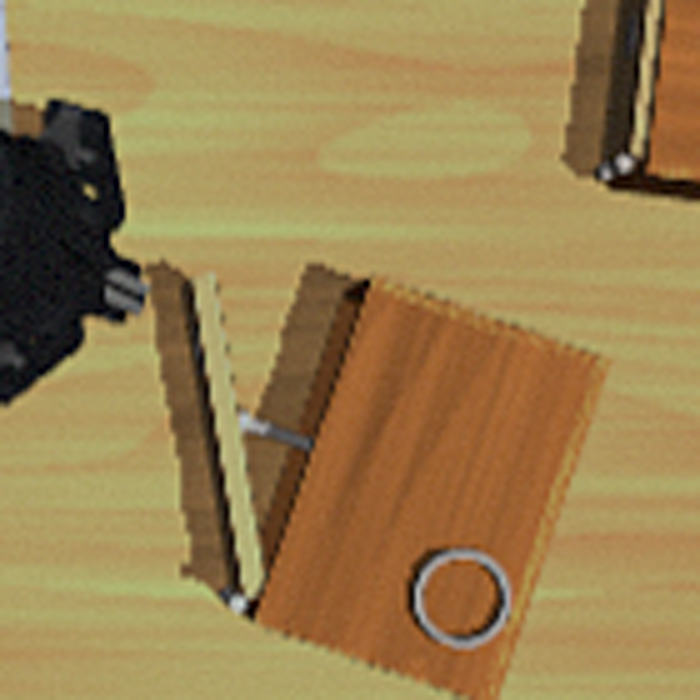

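View pics/s6.png

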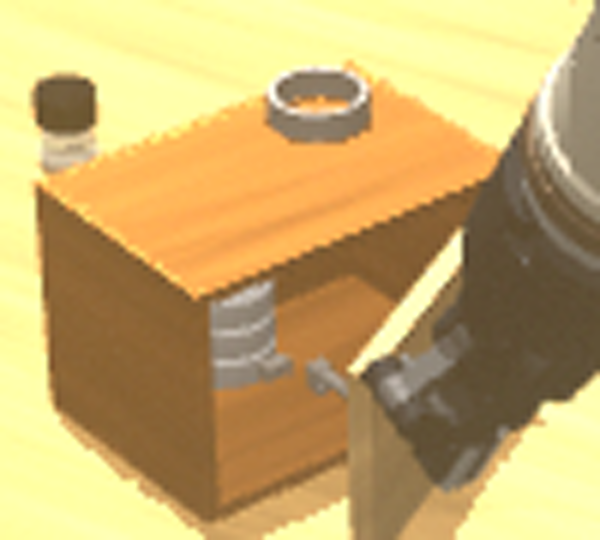

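Run:
```python
from h import *
t=vision.snapshot("top")
P={k:plane(t,300+(a+.5)/5-.5,200+(b+.5)/5-.5,.092) for k,(a,b) in dict(fo=(195,279),fi=(214,275),ho=(245,590),hi=(263,580)).items()}
for k in P:print(k,P[k])
Y=np.array([.9494,-.314]);X=np.array([-.314,-.9494])
for a,b in(("ho","fo"),("hi","fi")):
    d=(P[b]-P[a])[:2];print(np.linalg.norm(d),np.arctan2(-d@X,d@Y))
h=np.array([.3405,-.0857])
for k in P:print(k,(P[k][:2]-h)@X,(P[k][:2]-h)@Y)
```

```text
fo [ 0.4702259  -0.06786569  0.092     ]
fi [ 0.47197566 -0.07569401  0.092     ]
ho [ 0.34315565 -0.08945292  0.092     ]
hi [ 0.34728998 -0.09680253  0.092     ]
0.12889086198725888 0.4876879988586935
0.12645982319636528 0.487114182903637
fo -0.05766582304878129 0.11756179218788101
fi -0.05078304384519984 0.12168110842083778
ho 0.0027291420976532366 0.003699693560560071
hi 0.00840868530341803 0.009932604231380888
```

carry_out(delta_pos=[[0,0,-5],[0,0,-5],[0,0,0],[0,0,0],[0,0,0],[0,0,-3],[-3.7,1.86,0],[-3.7,1.86,0],[-3.7,1.86,0],[0,0,0],[0,0,0]], rot=[[0,0,0],[0,0,0],[0,10,0],[0,10,0],[0,10,0],[0,0,0],[0,0,0],[0,0,0],[0,0,0],[0,0,0],[0,0,0]], fingers=[1,1,1,1,1,1,1,1,1,1,1])

```text
time: 11.15
eef_pos: [0.4991, -0.1163, 0.1758]
orientation: [[0.315, 0.949, -0.001], [0.949, -0.315, 0.001], [0.0, -0.001, -1.0]]
contact_force: [-0.6, -0.2, -1.2]
gripper_width: -0.0002
```

carry_out(delta_pos=[[0,0,5.5],[0,0,5.5],[0,-2,0],[0,0,0],[0,0,0]], rot=[[0,0,0],[0,0,0],[0,0,0],[0,0,0],[0,0,0]], fingers=[1,1,1,1,1])

```text
time: 11.78
eef_pos: [0.4818, -0.1103, 0.0673]
orientation: [[0.314, 0.949, 0.003], [0.95, -0.314, -0.001], [-0.0, 0.003, -1.0]]
contact_force: [0.7, 0.1, 0.2]
gripper_width: -0.0003
```

Run:
```python
from h import *
st=manip.get_state();print(st["eef_pos"],st["contact_force"])
t=vision.snapshot("top")
crop(t,300,440,200,340,5,"pics/t7.png")
s=vision.snapshot("scene");s["color"]=np.clip(s["color"].astype(float)*1.6,0,255).astype(np.uint8)
crop(s,230,330,150,240,6,"pics/s7.png")
```

```text
[ 0.48181656 -0.11028785  0.06728291] [0.73592402 0.10245165 0.19542388]
```

View pics/t7.png

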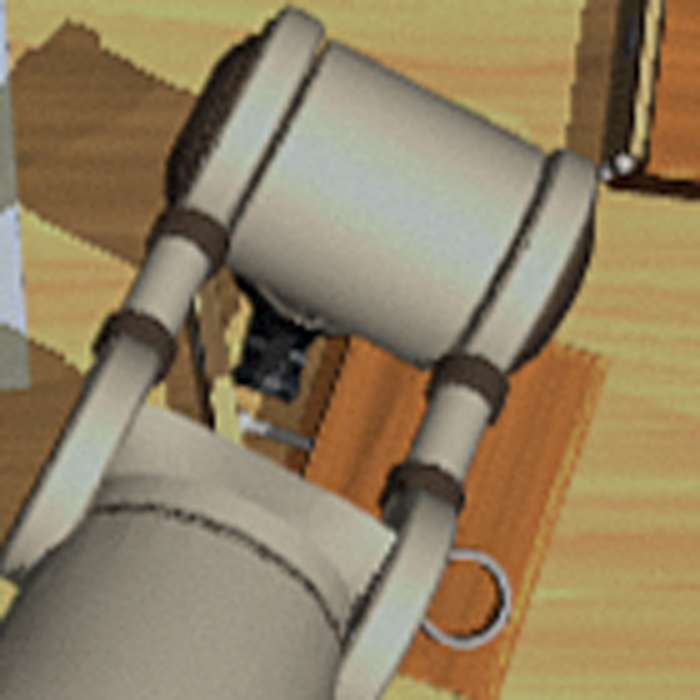

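View pics/s7.png

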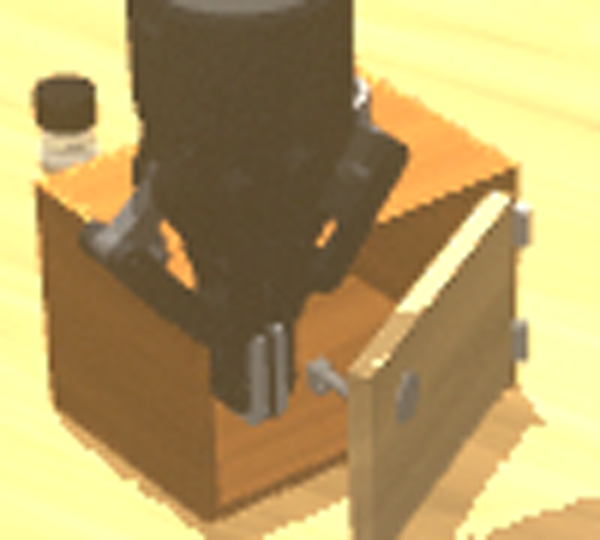

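carry_out(delta_pos=[[0,-1,0],[0,-1,0],[0,-0.95,0],[0.6,-0.3,0],[0.8,-0.33,0],[0.8,-0.33,0],[0.9,-0.34,0],[0.8,-0.55,0],[0.8,-0.55,0],[0.7,-0.55,0],[0.6,-0.75,0],[0.6,-0.75,0],[0.65,-0.75,0],[0,0,0],[0,0,0]], rot=[[0,0,0],[0,0,0],[0,0,0],[0,0,0],[0,0,0],[0,0,0],[0,0,0],[0,0,0],[0,0,0],[0,0,0],[0,0,0],[0,0,0],[0,0,0],[0,0,0],[0,0,0]], fingers=[1,1,1,1,1,1,1,1,1,1,1,1,1,1,1])

```text
time: 13.75
eef_pos: [0.4261, -0.0159, 0.0661]
orientation: [[0.315, 0.949, 0.0], [0.949, -0.315, -0.0], [0.0, 0.0, -1.0]]
contact_force: [0.6, -1.1, 0.5]
gripper_width: -0.0001
```

Run:
```python
from h import *
st=manip.get_state();print(st["eef_pos"],st["contact_force"])
t=vision.snapshot("top")
crop(t,290,430,200,340,5,"pics/t8.png")
s=vision.snapshot("scene");s["color"]=np.clip(s["color"].astype(float)*1.6,0,255).astype(np.uint8)
crop(s,230,350,150,250,6,"pics/s8.png")
```

```text
[ 0.42605043 -0.01585217  0.06611434] [ 0.55148271 -1.10019683  0.48899173]
```

View pics/t8.png

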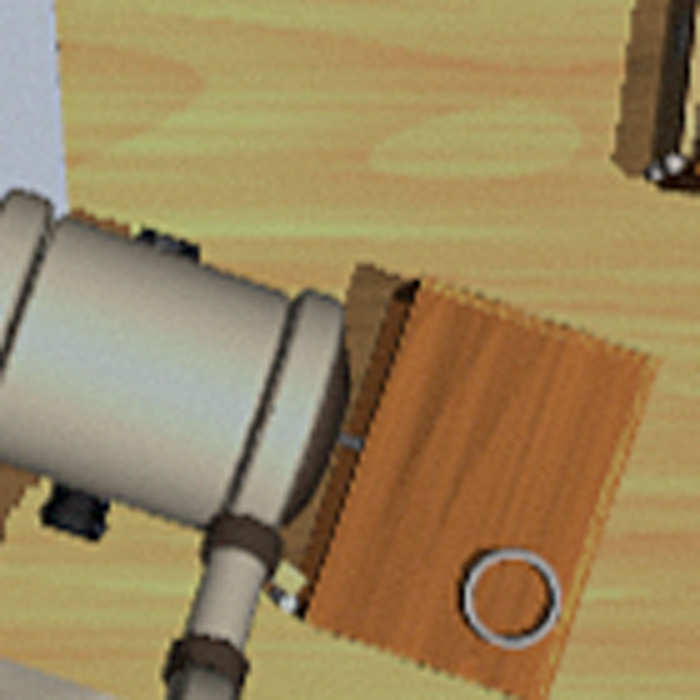

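View pics/s8.png

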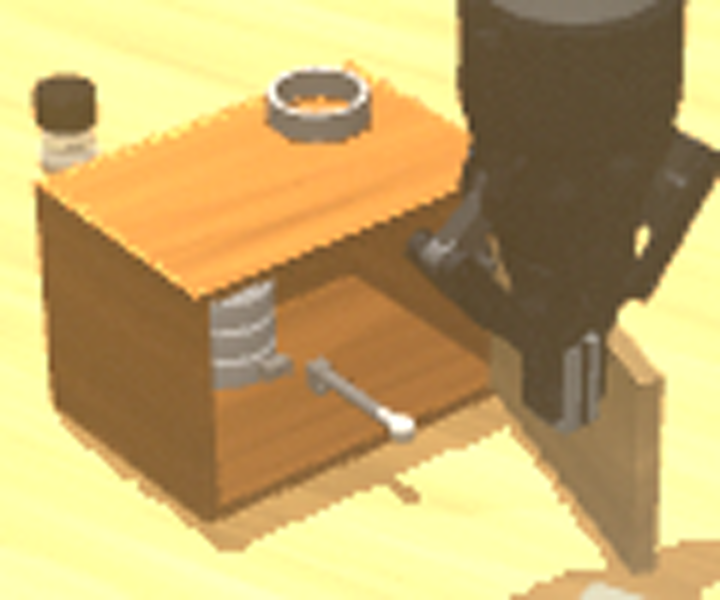

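carry_out(delta_pos=[[0.5,-0.8,0],[0.4,-0.8,0],[0.2,-0.7,0],[0.1,-0.6,0],[0,0,0],[0,0,0]], rot=[[0,0,0],[0,0,0],[0,0,0],[0,0,0],[0,0,0],[0,0,0]], fingers=[1,1,1,1,1,1])

```text
time: 14.6
eef_pos: [0.4023, 0.0046, 0.0661]
orientation: [[0.315, 0.949, 0.0], [0.949, -0.315, -0.0], [0.0, 0.0, -1.0]]
contact_force: [0.9, -0.3, -0.7]
gripper_width: -0.0001
```

Run:
```python
from h import *
st=manip.get_state();print(st["eef_pos"],st["contact_force"])
s=vision.snapshot("scene")
for z in (0,):
  pass
s["color"]=np.clip(s["color"].astype(float)*1.6,0,255).astype(np.uint8)
crop(s,230,350,150,250,6,"pics/s9.png")
H=np.array([.340,-.088]);Y=np.array([.9494,-.314]);X=np.array([-.314,-.9494])
for th in(1.3,1.4,1.5,1.57):
  d=-np.sin(th)*X+np.cos(th)*Y;n=np.cos(th)*X+np.sin(th)*Y
  for q,z in((H+.134*d,.092),(H+.134*d,.008),(H+.134*d+.01*n,.092)):
    u=proj(s,[*q,z]);print(th,np.round(((u-[230,150])*6),0))
```

```text
[0.40230258 0.00463353 0.06612848] [ 0.9214456  -0.3488842  -0.71960635]
1.3 [673. 370.]
1.3 [665. 564.]
1.3 [648. 377.]
1.4 [707. 361.]
1.4 [697. 554.]
1.4 [682. 368.]
1.5 [738. 349.]
1.5 [727. 542.]
1.5 [715. 358.]
1.57 [758. 341.]
1.57 [747. 533.]
1.57 [737. 350.]
```

View pics/s9.png

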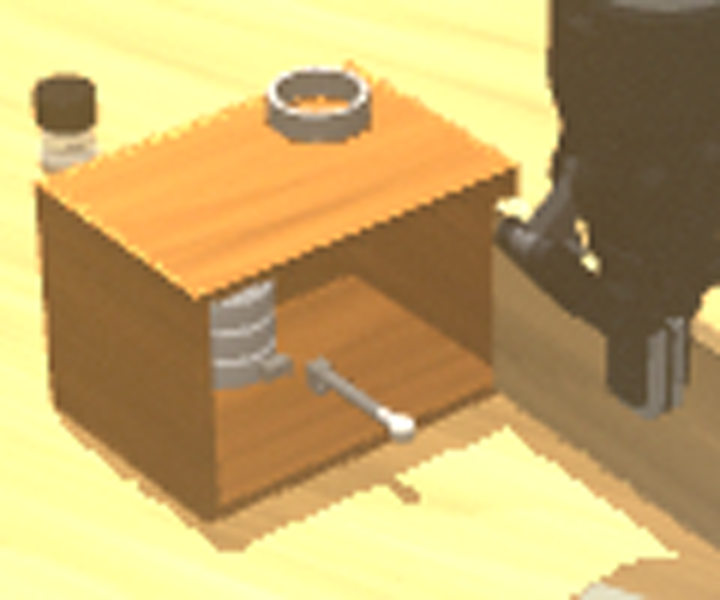

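Crop too narrow; view wider.

Run:
```python
from h import *
s=vision.snapshot("scene")
s["color"]=np.clip(s["color"].astype(float)*1.6,0,255).astype(np.uint8)
crop(s,230,360,160,250,6,"pics/s10.png")
```

View pics/s10.png

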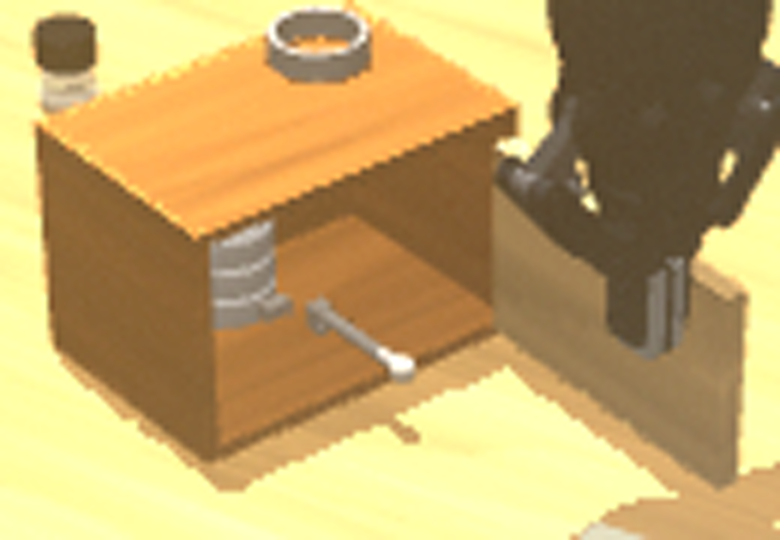

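carry_out(delta_pos=[[0,-0.25,0],[0,0,0],[0,1,0],[0,2,0],[0,0,-5],[0,0,-6],[5,0,-3],[6,0,0],[6,0,0],[0,0,0],[0,0,0],[0,0,0]], rot=[[0,0,0],[0,0,0],[0,0,0],[0,0,0],[0,0,0],[0,0,0],[0,0,0],[0,0,0],[0,0,0],[0,0,0],[0,0,0],[0,0,0]], fingers=[1,1,1,1,1,1,1,1,1,1,1,1])

```text
time: 16.2
eef_pos: [0.4818, 0.1563, 0.2059]
orientation: [[0.316, 0.949, -0.0], [0.949, -0.316, -0.0], [-0.0, -0.0, -1.0]]
contact_force: [0.2, -0.3, -0.3]
gripper_width: -0.0
```

Run:
```python
from h import *
st=manip.get_state();print(st["eef_pos"],st["contact_force"],np.abs(st["joint_vel"]).max())
t=vision.snapshot("top");s=vision.snapshot("scene")
cv2.imwrite("pics/s11.png",s["color"][:,:,::-1]);crop(t,270,430,200,340,5,"pics/t11.png")
```

```text
[0.48179391 0.15631094 0.20593113] [ 0.2446326  -0.30828549 -0.33592592] 0.007788536457908145
```

View pics/s11.png

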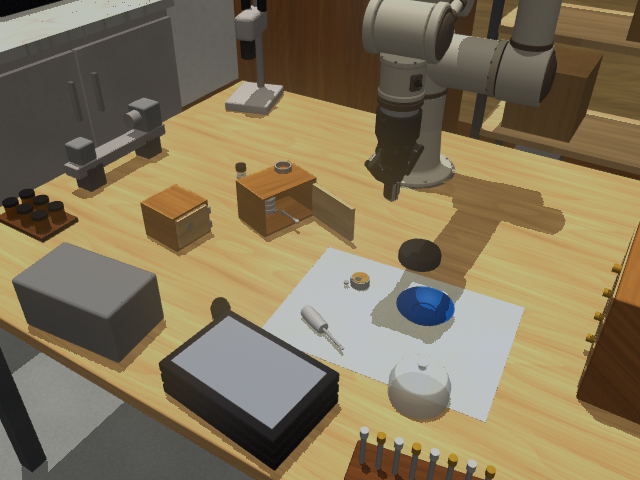

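View pics/t11.png

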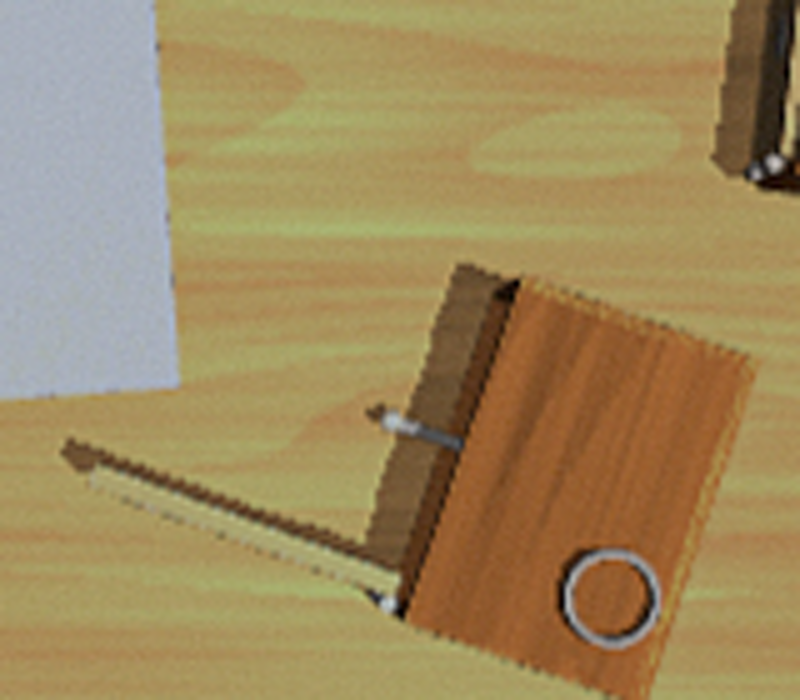

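Run:
```python
from h import *
t=vision.snapshot("top")
g=lambda a,b:plane(t,270+(a+.5)/5-.5,200+(b+.5)/5-.5,.092)[:2]
Y=np.array([.9494,-.314]);X=np.array([-.314,-.9494])
for a,b in(((397,573),(102,467)),((385,590),(92,483))):
    d=g(*b)-g(*a);print(np.linalg.norm(d),np.arctan2(-d@X,d@Y))
from plant import workorder
print(workorder.hand_in())
```

```text
0.1282764081230349 1.557417326645448
0.12757643237252006 1.552245456693273
the job is handed in; nothing more can be done
None
```

The wide cabinet's door is open and stands about square. I measured 1.55–1.56 rad from the top camera along both edges of the door panel, and it stayed there after the arm left.

- **Press:** I pressed the steel disc with the shut fingertips, about 6 mm inward at about 3 N.
- **Spring ajar:** I backed the finger away, and the door sprang open by itself to about 0.49 rad.
- **Push:** I put the fingertips behind the free edge from inside and pushed the door round. The sampled readings stayed under about 2 N.

**Last checks:** The final pictures show the narrow cabinet still shut, and the case ring, jar and other loose things look to be in their original places. The arm is clear of everything and the force reading is about zero. It took about 16 s on the robot clock.

**What disagreed:** The two cameras differed by about 4 mm on the cabinet's position. Contact with the disc came about 7 mm later than I had predicted, so I found it by small steps and the force reading.

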